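# Turn the garlic keeper's lid over against its side and close it

### The job

The wooden lid of the garlic keeper has been put down the wrong way up, resting on its own handle beside the keeper. Push its low edge so that the lid climbs the keeper's side, stands on edge and tips back over onto the worktop, handle up; then lift it by the handle and set it square and fully home on the keeper. Leave the other things where they stand.

Things in the scene. Friction and masses are not known exactly. Their poses are not given: they have to be found in the camera images.
- keeper: Garlic keeper, fixed: square white glazed stoneware crock, blue band under the rim, air holes, open top, garlic bulbs inside. 130 x 130 mm outside, 118 mm high, walls 10 mm (mouth 110 x 110). Glaze slippery. Origin: centre of its underside; x, y square to its sides, z up. The lid starts beside its -y side.
- lid: Loose oak lid, about 0.24 kg, friction 0.2 on the glaze, 0.6 on the worktop: plate 132 x 132 x 10 mm with a bar handle and, below, a centred plug 104 x 104 x 6 mm that drops into the mouth with 3 mm to spare each side. Origin: centre of the plug's underside; z towards the handle (up when right way up), x along the bar. Plug from z = 0 to 6 mm, plate 6 to 16. Seated on the keeper, the origin is at 112 mm.
- lid_handle (a point): Centre of the lid's round bar handle, 43 mm from the lid's origin along its z; same axes as the lid. Bar 14 mm thick, 86 mm long along x, on two thin brass posts 52 mm apart; the gap under it to the plate is 20 mm, its top stands 34 mm above the plate. Seated on the keeper it is 155 mm above the worktop.
- lid_low_edge (a point): Middle of the edge of the plate's handle side at lid y = +66 mm, z = 16 mm. At the start the lid lies upside down, tilted 28 degrees, resting on its bar and on this edge, which lies on the worktop on the side away from the keeper: push here, low, towards the keeper. The opposite edge is up at 62 mm, facing the keeper's side, 1 to 5 cm from it and within 10 degrees of parallel.
- lid_high_edge (a point): The same at y = -66 mm: the edge that climbs the keeper's side. When the lid is steep its handle meets the side as a fulcrum; pushed on at its foot, the lid passes upright (foot 34 mm from the side) and, with the foot some 20 mm nearer, falls back onto the pusher. An upright gripper would foul the rising lid: lean it away from the keeper 20 to 45 degrees. Draw back low and the lid lies down.
- garlic: Bystander: a loose garlic bulb, 56 mm, on the left near the front. Origin: centre of its underside.
- timer: Bystander: a white kitchen timer, 69 mm wide, 43 mm high, on the right. Origin: centre of its underside.
- spoon: Bystander: a wooden spoon, 330 mm long, lying on the right near the front edge. Origin: centre of its underside.
- clip_jar: Bystander: a glass clip-top jar, 105 x 86 x 123 mm, standing behind the work. Origin: centre of its underside.
- spice_jar: Bystander: a spice jar with a black cap, 41 mm wide, 105 mm high, standing at the back on the left. Origin: centre of its underside.

How it is judged:
By the outcome, as a careful person would: the job done as asked, in the order asked, and still so for the second after the job is handed in, with the robot touching nothing.
It also fails if it takes over 61 s, if anything falls off the work surface, if the arm or the gripper's body presses on something with over 40 N, if the wrist force passes 120 N, or if a joint passes its speed limit or range.

### The arm

A 7-joint arm with a two-finger parallel gripper is mounted at the origin on a cart in front of the work surface, level with it; the furniture and walls round the work are solid. World frame = base frame: x ahead of the robot, y to its left, z up, the work surface at z = 0. Lengths are in m, angles in degrees, forces in N, time in s.
With the tool pointing down it reaches from about 0.425 to 0.875 m from the base axis. Payload 4.7 kg.
Tool frame: the origin (TCP) lies at the very end of the fingers, on their centre line; the grasp point (between the pads) lies 19 mm behind it; z points along the fingers, y is the line along which they close (so a half turn about z gives the same grasp; the last joint's range is limited). The gripper opens to 87 mm and grips with 3 to 60 N. Pads are 19 mm wide; open, the fingers measure 117 mm over their backs; the gripper's body (75 mm by 190 mm) begins 51 mm behind the grasp point.
Start: joints at [71.511, 18.392, -4.016, 83.108, 1.295, 78.541, -3.26], TCP at [0.215, -0.614, 0.223] pointing down, gripper open.
Joint ranges: [-163.93, 163.93], [-17.29, 119.83], [-79.2, 71.16], [3.27, 140.29], [-89.18, 269.18], [5.43, 117.66], [-154.24, 154.24]. Speed limits (degrees/s): [147.25, 147.25, 180, 180, 180, 180, 180].

### API

Orientations are given as [roll, pitch, yaw] about the fixed x, y, z axes, in that order (R = Rz(yaw) Ry(pitch) Rx(roll)).
In Python, from cell import get_obs, eyes, env gives the robot as it stands.
- The arm moves only by the tool servo_tool, never from a script. Its argument "series" is a list that holds one entry, the list of rows, each a list of 7 numbers: the shift along the tool's x, y, z in units of 300 mm (1.0 is 300 mm), then the turn, a rotation vector about the tool's x, y, z in units of pi rad (1.0 is pi rad), then the opening, from 0 (shut) to 1 (fully open). In form: [[[tx, ty, tz, wx, wy, wz, gripper], ...]]. A call has 1 to 12 rows; each row is the pose to reach, as a shift and turn from the pose commanded when the call began, along the tool's axes at that moment, turning the shorter way round; what a row does not reach only later rows make up. A row lasts 1/12 s, in which the tool goes at most 41.7 mm and 7.16 degrees, less where a joint would pass 70% of its speed; a pose out of reach is approached as far as the arm can. A call with a number of a shift or a turn outside -1 to 1 is refused whole. A call with a gripper value outside its range is refused whole. The fingers move at their own pace and stop on an object; "grip_force" is the grip in N (left out, the last holds). Time passes only in rows, so rows that repeat a pose let the fingers close. It gives the time, the measured TCP pose, the force, the opening and the grip force at its end, in the units of the state.
- get_obs(): the state, without advancing time (a new reading comes with each control period).
- eyes.read_camera(name): name is "scene" or "side" or "wrist"; returns a dict with "frame" (400x640x3 uint8, red, green, blue), "depth" (400x640 float32, m along the optical axis (not along the pixel's ray), 0 where there is no reading), "fx", "fy", "cx", "cy" (pixels), "origin" and "rotation" of the camera in the world; the wrist camera has in their place "mount" (4x4, takes a point from camera to tool coordinates, whose origin is the TCP and whose axes are the flange's). Camera axes: x right, y down, z forward; pixel columns grow to the right and rows downward; lengths in m; the calibration is good to about 2 mm. A picture is of the moment at which its call begins: read the wrist's pose just before it.
- env.sign_off(): hands the job in; it is judged then, once.
The state is a dict: "time_s": time; "qpos": joint angles; "joint_velocities": joint speeds; "effort": joint torques, N m; "tool_pos": TCP position; "tool_rot": TCP orientation; "force": force on the tool from outside, world axes, zero at the start; "wrist_torque": the same for the moment, N m; "grip_width": finger opening in m; "grasp_force": force on a finger pad.
Only numpy, scipy, OpenCV 4.12 (cv2) and the standard library are available. Lean on these libraries where they do the work, as an engineer would, in place of code of your own. Each camera call takes 0.05 s, during which the arm holds its last target. There are 200 camera calls.

## Working session

There is one attempt and no reset: what is moved stays moved. The work goes in short steps, Python scripts to look and compute and a tool call to move; the robot and the scene stay as the last step left them, time stands still between calls to the robot, and variables do not carry over. Pictures are saved under pics/ and viewed, at most 10 in all, crops included, and the job is handed in when it is done.

Besides the shell and the picture viewer there is one more tool, called as name(argument=value, ...), one argument or row to a line, values as JSON. servo_tool: Moves the arm, as the interface text tells. Shifts and turns lie within -1 to 1; 1 stands for 300 mm of shift or pi rad of turn. Its arguments: {"type":"object","properties":{"series":{"type":"array"},"grip_force":{"type":"number"}},"required":["series"]}

```bash
ls; mkdir -p pics; cat > h.py <<'E'
import numpy as np, cv2
from scipy.spatial.transform import Rotation as Rn
from cell import get_obs, eyes, env
def shot(cam,name):
    o=get_obs(); d=eyes.read_camera(cam)
    cv2.imwrite(f'pics/{name}.png',cv2.cvtColor(d['frame'],cv2.COLOR_RGB2BGR))
    if cam=='wrist':
        M=np.array(d['mount']); R=Rn.from_euler('xyz',o['tool_rot'],degrees=True).as_matrix()
        d['rotation']=R@M[:3,:3]; d['origin']=np.array(o['tool_pos'])+R@M[:3,3]
    np.savez(f'pics/{name}.npz',**{k:np.array(d[k]) for k in('frame','depth','fx','fy','cx','cy','origin','rotation')})
    return d
def load(name): return dict(np.load(f'pics/{name}.npz'))
def cloud(d):
    v,u=np.mgrid[:400,:640]; z=d['depth']
    P=np.stack([(u-d['cx'])/d['fx']*z,(v-d['cy'])/d['fy']*z,z],-1)
    return P@np.array(d['rotation']).T+np.array(d['origin'])
def rows(R0,p0,targets):
    pass
E
python3 - <<'E'
from h import *
for c in('scene','side'):
    d=shot(c,c+'0'); print(c,d['origin'],np.round(d['rotation'],3).tolist(),d['fx'])
o=get_obs(); print(o)
E
```

```text
pics
scene [-0.05648146  1.0556034   0.88654743] [-123.083, 0.173, -149.879] 415.55675180311783
side [0.06587219 0.87575101 0.8496291 ] [-126.633, 0.787, -152.382] 431.8299780788008
{'time_s': 0.1, 'qpos': array([71.51092241, 18.4363854 , -4.01523697, 83.16816184,  1.29550567,
       78.54180658, -3.26033689]), 'joint_velocities': array([-0.02285924,  0.02255993, -0.06584129, -0.07322281, -0.05421496,
       -0.06587919, -0.12157195]), 'effort': array([-5.71538076e-04, -4.92572308e+01, -4.05845381e-01, -3.13397634e+01,
       -6.41590334e-02,  3.94975394e-02,  6.41150928e-05]), 'tool_pos': array([ 0.2145819 , -0.61302487,  0.22155084]), 'tool_rot': array([-1.79898907e+02,  6.09468418e-03,  1.92981677e+01]), 'force': array([-0.05657167, -0.46358447,  0.66653667]), 'wrist_torque': array([ 0.02782186,  0.01187035, -0.03817607]), 'grasp_force': 0.0, 'grip_width': 0.08710636481609264}
```

```bash
python3 - <<'E'
s=open('h.py').read()
s=s.replace("    np.savez","    r=np.array(d['rotation'])\n    if r.shape==(3,): d['rotation']=Rn.from_euler('xyz',r,degrees=True).as_matrix()\n    np.savez")
open('h.py','w').write(s)
E
python3 - <<'E'
from h import *
for c in('scene0','side0'):
    d=load(c); d['rotation']=Rn.from_euler('xyz',d['rotation'],degrees=True).as_matrix(); np.savez(f'pics/{c}.npz',**d)
    P=cloud(d); m=d['depth']>0
    print(c,[np.round(P[v,u],3).tolist() for v,u in((200,320),(350,320),(300,150))])
E
```

```text
scene0 [[0.617, -0.115, 0.006], [0.38, 0.298, -0.273], [0.757, 0.587, 0.026]]
side0 [[0.594, -0.108, 0.002], [0.38, 0.305, -0.127], [0.784, 0.448, 0.001]]
```

View pics/scene0.png

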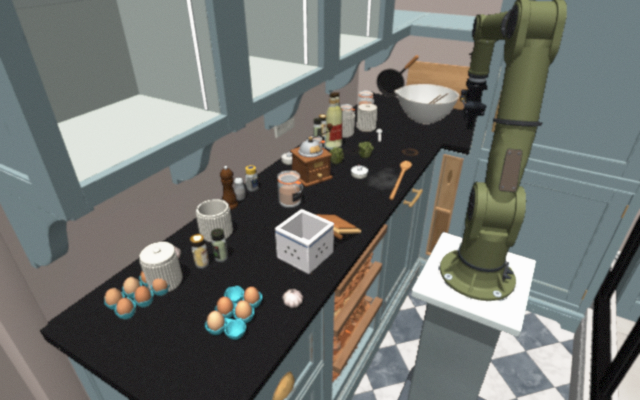

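View pics/side0.png

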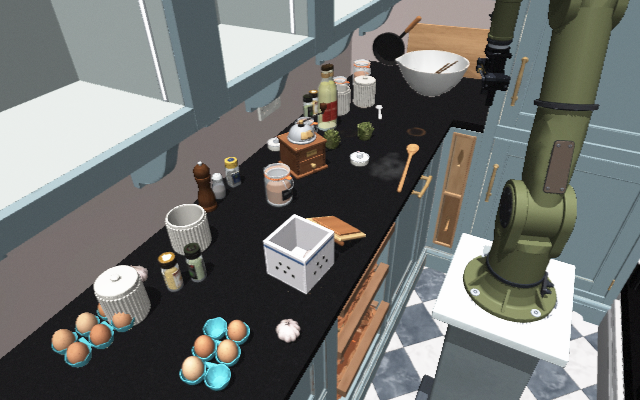

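```bash
python3 - <<'E'
from h import *
for c,u0,u1,v0,v1 in(('side0',250,380,200,295),('scene0',265,370,200,275)):
    d=load(c); P=cloud(d); f=d['frame'].astype(int)
    S=np.zeros((400,640),bool); S[v0:v1,u0:u1]=1; S&=d['depth']>0
    rim=S&(P[...,2]>.112)&(P[...,2]<.124)
    q=P[rim][:,:2].astype(np.float32); r=cv2.minAreaRect(q*1000); print(c,'rim',rim.sum(),r, 'z',np.median(P[rim][:,2]))
    wood=S&(f[...,0]-f[...,2]>50)&(f[...,0]>90)&(P[...,2]<.1)
    q=P[wood]; print('wood',len(q),q.min(0),q.max(0))
    # plane fit ransac
    rng=np.random.default_rng(0);best=None
    for _ in range(500):
        a=q[rng.choice(len(q),3,False)]; n=np.cross(a[1]-a[0],a[2]-a[0]); 
        if np.linalg.norm(n)<1e-8: continue
        n/=np.linalg.norm(n); k=abs((q-a[0])@n)<.003
        if best is None or k.sum()>best.sum(): best=k
    i=q[best]; m=i.mean(0); n=np.linalg.svd(i-m)[2][2]; n*=np.sign(n[2]); print('plane',best.sum(),m,n,'tilt',np.degrees(np.arccos(n[2])),'azim',np.degrees(np.arctan2(n[1],n[0])))
    for zlo in np.arange(0,.08,.01):
        k=q[(q[:,2]>=zlo)&(q[:,2]<zlo+.01)]
        if len(k): print(round(zlo,2),len(k),np.round([k[:,0].min(),k[:,0].max(),k[:,1].min(),k[:,1].max()],3))
d=load('side0'); im=cv2.cvtColor(d['frame'],cv2.COLOR_RGB2BGR)[190:300,250:400]; cv2.imwrite('pics/c1.png',cv2.resize(im,None,fx=5,fy=5,interpolation=2))
E
```

```text
side0 rim 716 ((500.0390625, 183.8342742919922), (132.32394409179688, 132.23829650878906), 83.30538940429688) z 0.117886549402834
wood 1143 [ 0.36368281 -0.21198297 -0.38202874] [0.57187686 0.14055586 0.07285171]
plane 467 [0.4682055  0.03153997 0.04964806] [-0.12763474 -0.43366133  0.8919906 ] tilt 26.87553989643718 azim -106.4001549958307
0.0 10 [ 0.396  0.572 -0.018  0.056]
0.01 39 [ 0.395  0.463 -0.023  0.06 ]
0.02 84 [ 0.401  0.528 -0.031  0.031]
0.03 103 [ 0.404  0.516 -0.019  0.051]
0.04 108 [0.409 0.537 0.001 0.063]
0.05 122 [0.414 0.541 0.019 0.088]
0.06 202 [0.419 0.549 0.036 0.103]
0.07 27 [0.426 0.545 0.058 0.099]
scene0 rim 469 ((500.6873474121094, 183.70950317382812), (135.2548065185547, 133.02835083007812), 83.68525695800781) z 0.11826747707879537
wood 667 [ 0.35258188 -0.18707211 -0.33434672] [0.57844481 0.16731543 0.09797227]
plane 242 [0.4610407  0.0315138  0.04777975] [-0.16771393 -0.4057655   0.89845779] tilt 26.04391494032922 azim -112.45664006645733
0.0 12 [ 0.4    0.578 -0.043  0.057]
0.01 47 [ 0.396  0.471 -0.015  0.058]
0.02 47 [ 0.402  0.509 -0.03   0.037]
0.03 61 [ 0.407  0.514 -0.017  0.055]
0.04 65 [0.409 0.518 0.001 0.068]
0.05 67 [0.415 0.518 0.016 0.086]
0.06 83 [0.421 0.533 0.035 0.102]
0.07 20 [0.426 0.533 0.053 0.102]
```

View pics/c1.png

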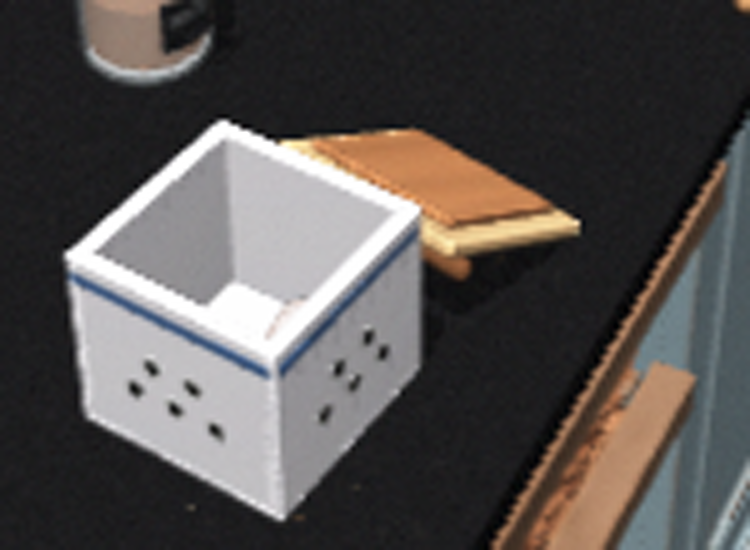

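```bash
cat >> h.py <<'E'
def tgt(ypush,lean):
    # tool x along heading ypush(deg), tool z leans towards heading by lean deg from straight down
    a,l=np.radians(ypush),np.radians(lean)
    h=np.array([np.cos(a),np.sin(a),0]); z=h*np.sin(l)-np.array([0,0,np.cos(l)])
    x=h*np.cos(l)+np.array([0,0,np.sin(l)])
    return np.stack([x,np.cross(z,x),z],1)
def plan(ps,R=None):
    o=get_obs(); R0=Rn.from_euler('xyz',o['tool_rot'],degrees=True).as_matrix(); R=R0 if R is None else R
    print('now',np.round(o['tool_pos'],4),np.round(o['tool_rot'],2),'t',o['time_s'])
    for p in ps:
        s=R0.T@(np.array(p)-o['tool_pos'])/.3; w=Rn.from_matrix(R0.T@R).as_rotvec()/np.pi
        print(np.round(s,3).tolist(),np.round(w,3).tolist())
E
python3 - <<'E'
from h import *
d=eyes.read_camera('wrist'); print(np.round(d['mount'],3))
plan([[.30,-.40,.30],[.46,-.14,.33]],tgt(80,20))
P=cloud(load('side0')); print([np.round(P[v,u],3).tolist() for v,u in((150,412),(190,400),(158,360),(330,288))])
E
```

```text
[[-0.    -0.952 -0.305  0.084]
 [ 1.    -0.    -0.     0.   ]
 [ 0.    -0.305  0.952 -0.164]
 [ 0.     0.     0.     1.   ]]
now [ 0.2146 -0.6131  0.2217] [-179.92    0.     19.3 ] t 0.15
[0.503, -0.577, -0.26] [0.058, 0.1, -0.334]
[1.293, -1.219, -0.359] [0.058, 0.1, -0.334]
[[0.425, -0.537, 0.006], [0.377, -0.261, 0.013], [0.565, -0.364, 0.028], [0.412, 0.392, 0.042]]
```

servo_tool(
  series=[
    [[0.5,-0.58,-0.26,0.058,0.1,-0.334,0.8],[0.5,-0.58,-0.26,0.058,0.1,-0.334,0.8],[0.5,-0.58,-0.26,0.058,0.1,-0.334,0.8],[0.5,-0.58,-0.26,0.058,0.1,-0.334,0.8],[0.5,-0.58,-0.26,0.058,0.1,-0.334,0.8],[0.5,-0.58,-0.26,0.058,0.1,-0.334,0.8],[0.95,-0.9,-0.31,0.058,0.1,-0.334,0.8],[0.95,-0.9,-0.31,0.058,0.1,-0.334,0.8],[0.95,-0.9,-0.31,0.058,0.1,-0.334,0.8],[0.95,-0.9,-0.31,0.058,0.1,-0.334,0.8],[0.95,-0.9,-0.31,0.058,0.1,-0.334,0.8],[0.95,-0.9,-0.31,0.058,0.1,-0.334,0.8]],
  ],
)

```text
time_s: 1.15
tool_pos: [0.3959, -0.2621, 0.3158]
tool_rot: [179.9, -19.8, 80.4]
force: [0.6, -0.7, 0.1]
grip_width: 0.0698
grasp_force: 0.0
```

```bash
python3 - <<'E'
from h import *
plan([[.47,-.08,.28]],tgt(80,20))
E
```

```text
now [ 0.3959 -0.2621  0.3158] [179.87 -19.82  80.4 ] t 1.15
[0.561, 0.142, 0.33] [-0.0, 0.001, 0.002]
```

servo_tool(
  series=[
    [[0.5,0.14,0.3,0,0,0,0.8],[0.5,0.14,0.3,0,0,0,0.8],[0.5,0.14,0.3,0,0,0,0.8],[0.5,0.14,0.3,0,0,0,0.8],[0.5,0.14,0.3,0,0,0,0.8],[0.5,0.14,0.3,0,0,0,0.8],[0.5,0.14,0.3,0,0,0,0.8]],
  ],
)

```text
time_s: 1.73
tool_pos: [0.4651, -0.1039, 0.2816]
tool_rot: [179.9, -19.8, 80.0]
force: [-0.5, -1.0, -0.2]
grip_width: 0.0696
grasp_force: 0.0
```

```bash
python3 - <<'E'
from h import *
d=shot('wrist','w1'); P=cloud(d); o=get_obs(); print(o['tool_pos'],o['tool_rot'],d['origin'])
E
```

```text
[ 0.46504666 -0.10506533  0.28171752] [179.92948776 -19.78357208  79.89546103] [ 0.46938763 -0.08057531  0.46424774]
```

View pics/w1.png

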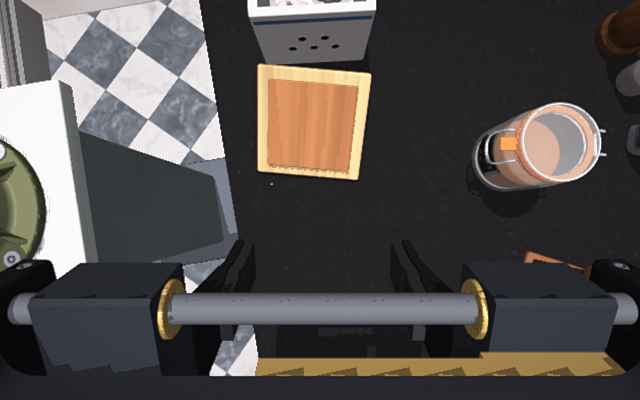

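```bash
python3 - <<'E'
from h import *
d=load('w1'); P=cloud(d)
for n,(u,v) in dict(TL=(260,67),TR=(368,75),BR=(357,178),BL=(260,169),mid=(312,120),kl=(252,50),kr=(362,55)).items(): print(n,np.round(P[v,u],4))
f=d['frame'].astype(int); S=np.zeros((400,640),bool); S[58:185,250:378]=1
w=S&(f[...,0]-f[...,2]>30)&(P[...,2]>-.01)&(P[...,2]<.09)&(f[...,0]>110)
q=P[w]; 
c=cv2.minAreaRect(np.argwhere(w)[:,::-1].astype(np.float32)); print(w.sum(),c)
pl=S&w; core=np.zeros_like(S); core[85:165,272:350]=1; i=P[core]; m=i.mean(0); n=np.linalg.svd(i-m)[2][2]; n*=np.sign(n[2]); print('plug plane',m,n,np.degrees(np.arccos(n[2])),np.degrees(np.arctan2(n[1],n[0])))
k=S&w; cn=cv2.findContours(w.astype(np.uint8),0,2)[0]; cn=max(cn,key=cv2.contourArea)
a=cv2.approxPolyDP(cn,8,True)[:,0]; print(a.tolist())
# intersect rays with plate top plane (plug plane shifted 6mm down)
for u,v in a:
    r=d['rotation']@np.array([(u-d['cx'])/d['fx'],(v-d['cy'])/d['fy'],1]); t=(n@(m-n*.006-d['origin']))/(n@r); print((u,v),np.round(d['origin']+t*r,4))
E
```

```text
TL [0.428  0.0942 0.0727]
TR [0.5478 0.0645 0.0705]
BR [ 0.5212 -0.0448  0.0118]
BL [ 0.3994 -0.0117  0.0138]
mid [0.4761 0.0299 0.0505]
kl [0.4139 0.1502 0.0025]
kr [0.5556 0.1119 0.0162]
11650 ((309.1370544433594, 127.2711181640625), (114.60986328125, 119.60359954833984), 4.939215660095215)
plug plane [0.47321575 0.02434552 0.04941056] [-0.31112066 -0.78234136  0.53957939] 57.34498898011893 -111.68667240481545
[[258, 64], [257, 169], [356, 179], [371, 75]]
(np.int32(258), np.int32(64)) [0.4295 0.085  0.1011]
(np.int32(257), np.int32(169)) [ 0.3851 -0.0012 -0.0495]
(np.int32(356), np.int32(179)) [ 0.5243 -0.0427 -0.0295]
(np.int32(371), np.int32(75)) [0.5423 0.0484 0.113 ]
```

```bash
cat >> h.py <<'E'
def ray(d,u,v,z):
    r=d['rotation']@np.array([(u-d['cx'])/d['fx'],(v-d['cy'])/d['fy'],1]); return d['origin']+r*(z-d['origin'][2])/r[2]
H=82.5
def pos(lat,s,z,H=None):
    a=np.radians(82.5 if H is None else H); return np.array([lat*np.sin(a)+s*np.cos(a),-lat*np.cos(a)+s*np.sin(a),z])
E
python3 - <<'E'
from h import *
d=load('w1'); P=cloud(d)
# wall points of keeper in wrist view
S=np.zeros((400,640),bool); S[12:62,255:368]=1
q=P[S&(P[...,2]>.03)&(P[...,2]<.105)&(d['depth']>0)]
q=q[np.abs(q[:,1]-.12)<.03]; vx,vy,x0,y0=cv2.fitLine(q[:,:2].astype(np.float32),cv2.DIST_HUBER,0,.001,.001).ravel()
print('wall dir',np.degrees(np.arctan2(vy,vx)),x0,y0,len(q))
for c in('side0','scene0'):
    e=load(c);Q=cloud(e); q=Q[(Q[...,2]>.113)&(Q[...,2]<.123)&(np.hypot(Q[...,0]-.5,Q[...,1]-.184)<.1)]
    for H in(81,82,83,84,85):
        a=np.radians(H);l=q[:,0]*np.sin(a)-q[:,1]*np.cos(a);s=q[:,0]*np.cos(a)+q[:,1]*np.sin(a)
        pr=lambda t:np.percentile(t,[1,99]).round(4)
        print(c,H,pr(l),pr(s))
R=tgt(82.5,25); plan([pos(.462,-.025,.08),pos(.462,-.025,.0055)],R)
E
```

```text
wall dir -6.766176 0.49289626 0.11884003 3526
side0 81 [0.3985 0.5299] [0.1949 0.326 ]
side0 82 [0.4037 0.5341] [0.1871 0.3173]
side0 83 [0.4086 0.5383] [0.1789 0.3089]
side0 84 [0.4126 0.5422] [0.1707 0.3009]
side0 85 [0.4162 0.5466] [0.162  0.2931]
scene0 81 [0.3991 0.5311] [0.1956 0.3267]
scene0 82 [0.4043 0.5356] [0.1869 0.3181]
scene0 83 [0.409  0.5394] [0.1782 0.3095]
scene0 84 [0.413  0.5434] [0.1696 0.301 ]
scene0 85 [0.4168 0.5473] [0.161  0.2932]
now [ 0.465  -0.1051  0.2817] [179.93 -19.78  79.9 ] t 1.7833
[-0.172, -0.046, 0.653] [0.006, 0.029, -0.013]
[-0.256, -0.046, 0.886] [0.006, 0.029, -0.013]
```

servo_tool(
  series=[
    [[-0.18,-0.045,0.64,0.006,0.03,-0.018,1],[-0.18,-0.045,0.64,0.006,0.03,-0.018,1],[-0.18,-0.045,0.64,0.006,0.03,-0.018,1],[-0.18,-0.045,0.64,0.006,0.03,-0.018,1],[-0.18,-0.045,0.64,0.006,0.03,-0.018,1],[-0.18,-0.045,0.64,0.006,0.03,-0.018,1],[-0.18,-0.045,0.64,0.006,0.03,-0.018,1],[-0.18,-0.045,0.64,0.006,0.03,-0.018,1]],
  ],
)

```text
time_s: 2.45
tool_pos: [0.4565, -0.0883, 0.0848]
tool_rot: [179.5, -25.2, 83.5]
force: [0.1, -0.1, 0.7]
grip_width: 0.0868
grasp_force: 0.0
```

```bash
sed -i 's/82\.5/83.3/g' h.py; python3 - <<'E'
from h import *
plan([pos(.462,-.02,.02),pos(.462,-.02,.0055)],tgt(83.3,25))
E
```

```text
now [ 0.4565 -0.0883  0.0848] [179.47 -25.19  83.5 ] t 2.45
[-0.048, -0.008, 0.216] [0.002, -0.001, 0.001]
[-0.069, -0.008, 0.26] [0.002, -0.001, 0.001]
```

servo_tool(
  series=[
    [[-0.05,-0.008,0.21,0.002,0,0.001,1],[-0.05,-0.008,0.21,0.002,0,0.001,1],[-0.06,-0.008,0.24,0.002,0,0.001,1],[-0.069,-0.008,0.26,0.002,0,0.001,1],[-0.069,-0.008,0.26,0.002,0,0.001,1],[-0.069,-0.008,0.26,0.002,0,0.001,1]],
  ],
)

```text
time_s: 2.95
tool_pos: [0.4565, -0.0729, 0.0051]
tool_rot: [179.9, -25.2, 83.4]
force: [-0.6, 0.0, -1.0]
grip_width: 0.0871
grasp_force: 0.0
```

```bash
python3 - <<'E'
from h import *
plan([pos(.462,.02,.0055),pos(.462,.05,.0055)],tgt(83.3,25))
d=shot('side','s2'); im=cv2.cvtColor(d['frame'],cv2.COLOR_RGB2BGR)[150:290,250:450]; cv2.imwrite('pics/s2c.png',cv2.resize(im,None,fx=4,fy=4,interpolation=2))
E
```

```text
now [ 0.4565 -0.0729  0.0051] [179.9  -25.16  83.42] t 2.95
[0.119, 0.001, 0.054] [0.0, -0.001, 0.001]
[0.209, 0.001, 0.097] [0.0, -0.001, 0.001]
```

View pics/s2c.png

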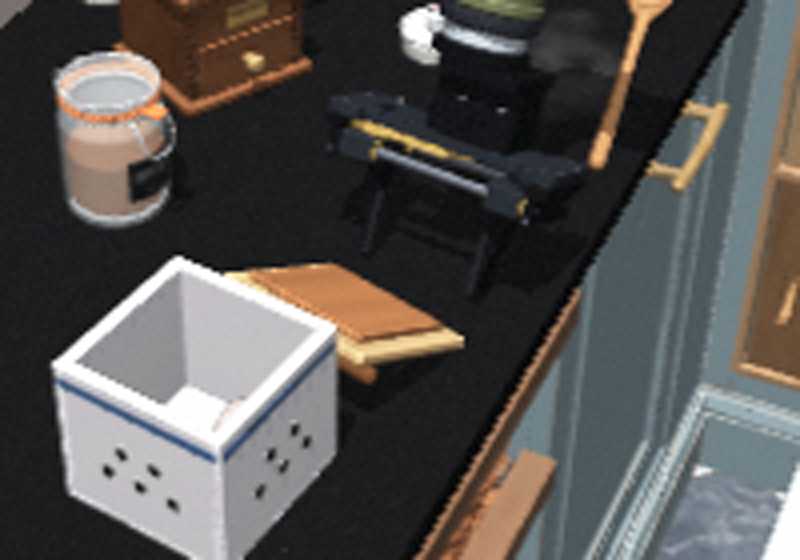

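```bash
python3 - <<'E'
from h import *
plan([pos(.462,-.01,.0042)],tgt(83.3,20))
E
```

```text
now [ 0.4565 -0.0729  0.0051] [179.88 -25.15  83.43] t 3.0
[0.026, 0.0, 0.016] [0.0, -0.029, 0.001]
```

servo_tool(
  series=[
    [[0.026,0,0.016,0,-0.029,0.001,1],[0.026,0,0.016,0,-0.029,0.001,1],[0.026,0,0.016,0,-0.029,0.001,1]],
  ],
)

```text
time_s: 3.25
tool_pos: [0.4572, -0.0622, 0.0041]
tool_rot: [179.9, -19.9, 83.4]
force: [0.1, -0.1, -0.0]
grip_width: 0.0872
grasp_force: 0.0
```

```bash
python3 - <<'E'
from h import *
plan([pos(.462,s,.0042) for s in (.02,.04,.06)],tgt(83.3,20))
E
```

```text
now [ 0.4572 -0.0622  0.0041] [179.95 -19.95  83.45] t 3.25
[0.089, 0.003, 0.032] [0.0, 0.0, 0.001]
[0.152, 0.003, 0.055] [0.0, 0.0, 0.001]
[0.215, 0.003, 0.077] [0.0, 0.0, 0.001]
```

servo_tool(
  series=[
    [[0.016,0,0.006,0,0,0,1],[0.032,0,0.0115,0,0,0,1],[0.048,0,0.0175,0,0,0,1],[0.064,0,0.023,0,0,0,1],[0.076,0,0.0275,0,0,0,1],[0.088,0,0.032,0,0,0,1],[0.1,0,0.0365,0,0,0,1],[0.112,0,0.041,0,0,0,1],[0.124,0,0.045,0,0,0,1],[0.136,0,0.0495,0,0,0,1],[0.148,0,0.054,0,0,0,1],[0.16,0,0.058,0,0,0,1]],
  ],
)

```text
time_s: 4.25
tool_pos: [0.4636, -0.015, 0.0033]
tool_rot: [180.0, -19.9, 83.0]
force: [-0.2, -5.3, 5.0]
grip_width: 0.0872
grasp_force: 3.3
```

```bash
cat >> h.py <<'E'
def look(name,pics=('side','wrist')):
    import cv2
    ims=[]
    for c in pics:
        d=shot(c,f'{name}_{c}'); im=cv2.cvtColor(d['frame'],cv2.COLOR_RGB2BGR)
        im=im[150:290,240:400] if c=='side' else im[0:350,180:580]
        ims.append(cv2.resize(im,(400,350),interpolation=2))
    cv2.imwrite(f'pics/{name}.png',np.hstack(ims))
E
python3 - <<'E'
from h import *
look('p1'); plan([pos(.462,s,.0042) for s in (.06,.08,.1)],tgt(83.3,20))
E
```

```text
now [ 0.4636 -0.0139  0.0034] [179.97 -19.97  83.1 ] t 4.35
[0.063, -0.0, 0.02] [0.001, 0.0, -0.001]
[0.125, -0.001, 0.043] [0.001, 0.0, -0.001]
[0.188, -0.001, 0.065] [0.001, 0.0, -0.001]
```

View pics/p1.png

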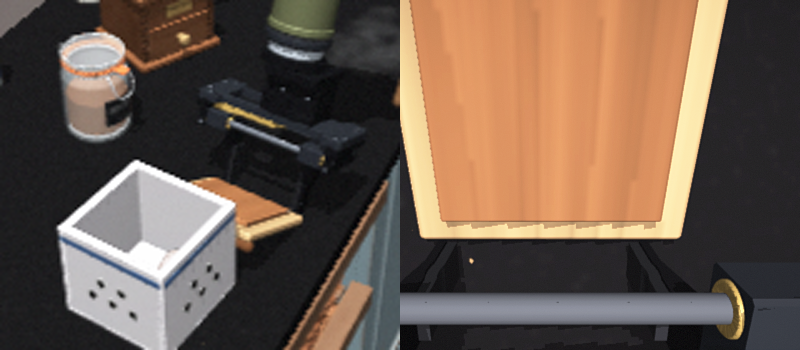

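servo_tool(
  series=[
    [[0.013,0,0.0025,0,0,0,1],[0.026,0,0.007,0,0,0,1],[0.039,0,0.012,0,0,0,1],[0.052,0,0.0165,0,0,0,1],[0.065,0,0.021,0,0,0,1],[0.078,0,0.026,0,0,0,1],[0.091,0,0.031,0,0,0,1],[0.104,0,0.0355,0,0,0,1],[0.117,0,0.04,0,0,0,1],[0.13,0,0.045,0,0,0,1],[0.143,0,0.0495,0,0,0,1],[0.153,0,0.053,0,0,0,1]],
  ],
)

```text
time_s: 5.35
tool_pos: [0.4678, 0.0367, 0.0035]
tool_rot: [-179.9, -20.0, 83.2]
force: [-0.4, -4.4, 4.0]
grip_width: 0.0865
grasp_force: 2.8
```

```bash
python3 - <<'E'
from h import *
look('p2'); print(get_obs()['force']); plan([pos(.462,s,z) for s,z in ((.09,.005),(.095,.0075))],tgt(83.3,35))
E
```

```text
[ 0.4946021  -1.17164103  3.72480076]
now [0.4678 0.0374 0.0035] [-179.87  -20.06   83.27] t 5.45
[-0.004, 0.006, -0.007] [-0.001, 0.083, -0.0]
[0.015, 0.006, -0.009] [-0.001, 0.083, -0.0]
```

View pics/p2.png

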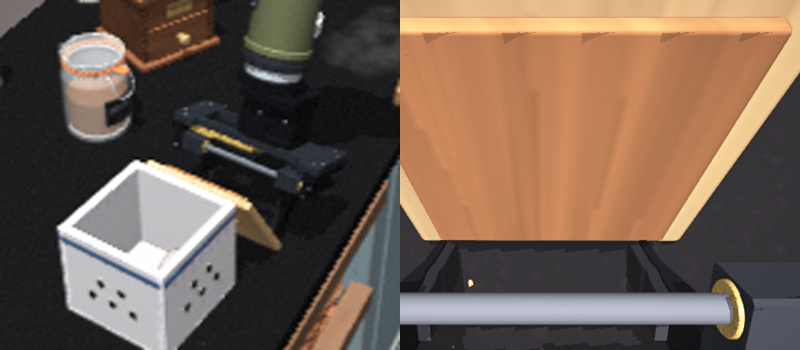

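servo_tool(
  series=[
    [[0.006,0.002,-0.003,0,0.028,0,1],[0.012,0.004,-0.005,0,0.056,0,1],[0.021,0.006,-0.007,0,0.083,0,1],[0.021,0.006,-0.007,0,0.083,0,1]],
  ],
)

```text
time_s: 5.78
tool_pos: [0.4689, 0.0403, 0.0061]
tool_rot: [-179.5, -35.3, 82.7]
force: [0.4, -0.1, 2.1]
grip_width: 0.0873
grasp_force: 1.2
```

```bash
python3 - <<'E'
from h import *
plan([pos(.462,s,.0075) for s in (.1,.12,.125,.13)],tgt(83.3,35))
look('p3')
P=cloud(load('p3_side')); a=np.radians(83.3)
s=P[...,0]*np.cos(a)+P[...,1]*np.sin(a); l=P[...,0]*np.sin(a)-P[...,1]*np.cos(a)
f=load('p3_side')['frame'].astype(int); m=(f[...,0]-f[...,2]>40)&(abs(l-.46)<.09)&(s>.08)&(s<.2)&(P[...,2]>.02)&(P[...,2]<.15)
for z in np.arange(.02,.15,.02):
    k=m&(abs(P[...,2]-z)<.01); print(round(z,2),k.sum(),np.percentile(s[k],[5,50,95]).round(3) if k.any() else '')
E
```

```text
now [0.4689 0.0403 0.0061] [-179.52  -35.26   82.71] t 5.7833
[0.017, 0.003, 0.006] [-0.001, -0.001, -0.003]
[0.072, 0.003, 0.045] [-0.001, -0.001, -0.003]
[0.085, 0.003, 0.054] [-0.001, -0.001, -0.003]
[0.099, 0.003, 0.064] [-0.001, -0.001, -0.003]
0.02 17 [0.119 0.123 0.127]
0.04 32 [0.126 0.131 0.136]
0.06 30 [0.137 0.142 0.149]
0.08 24 [0.149 0.154 0.16 ]
0.1 30 [0.153 0.16  0.17 ]
0.12 167 [0.156 0.17  0.174]
0.14 0
```

servo_tool(
  series=[
    [[0.008,0,0.003,0,0,0,1],[0.017,0.003,0.006,0,0,-0.003,1],[0.026,0.003,0.012,0,0,-0.003,1],[0.035,0.003,0.019,0,0,-0.003,1],[0.044,0.003,0.025,0,0,-0.003,1],[0.053,0.003,0.032,0,0,-0.003,1],[0.063,0.003,0.039,0,0,-0.003,1],[0.072,0.003,0.045,0,0,-0.003,1],[0.072,0.003,0.045,0,0,-0.003,1]],
  ],
)

```text
time_s: 6.63
tool_pos: [0.4738, 0.0681, 0.0092]
tool_rot: [179.8, -35.0, 83.9]
force: [0.7, 0.2, -0.1]
grip_width: 0.0869
grasp_force: 0.2
```

```bash
cat >> h.py <<'E'
def prof(name):
    D=load(name); P=cloud(D); a=np.radians(83.3)
    s=P[...,0]*np.cos(a)+P[...,1]*np.sin(a); l=P[...,0]*np.sin(a)-P[...,1]*np.cos(a)
    f=D['frame'].astype(int); m=(f[...,0]-f[...,2]>40)&(abs(l-.46)<.09)&(s>.0)&(s<.2)&(P[...,2]>.005)&(P[...,2]<.17)
    for z in np.arange(.01,.17,.02):
        k=m&(abs(P[...,2]-z)<.01); print(round(z,2),k.sum(),np.percentile(s[k],[5,50,95]).round(3) if k.any() else '')
E
python3 - <<'E'
from h import *
plan([pos(.462,s,.0075) for s in (.13,.14)],tgt(83.3,35))
look('p4'); prof('p4_side'); print(get_obs()['force'])
E
```

```text
now [0.4738 0.0681 0.0092] [179.8  -35.02  83.93] t 6.6333
[0.016, -0.002, 0.018] [-0.001, -0.0, 0.003]
[0.043, -0.002, 0.037] [-0.001, -0.0, 0.003]
0.01 50 [0.143 0.146 0.149]
0.03 71 [0.139 0.142 0.145]
0.05 72 [0.134 0.138 0.142]
0.07 133 [0.131 0.134 0.139]
0.09 300 [0.112 0.131 0.136]
0.11 349 [0.083 0.127 0.131]
0.13 248 [0.117 0.124 0.127]
0.15 0 
[-0.17574876 -0.42700967  0.0201694 ]
```

View pics/p4.png

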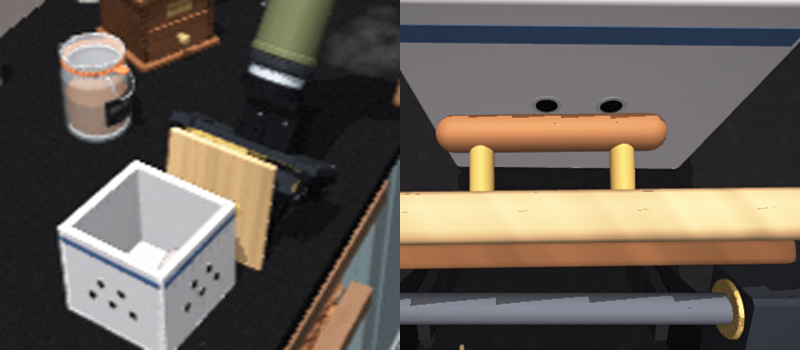

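servo_tool(
  series=[
    [[-0.022,0,-0.015,0,0,0,1],[-0.05,0,-0.035,0,0,0,1],[-0.08,0,-0.056,0,0,0,1],[-0.11,0,-0.077,0,0,0,1],[-0.14,0,-0.098,0,0,0,1],[-0.17,0,-0.119,0,0,0,1],[-0.2,0,-0.14,0,0,0,1],[-0.23,0,-0.161,0,0,0,1],[-0.26,0,-0.182,0,0,0,1],[-0.29,0,-0.203,0,0,0,1],[-0.32,0,-0.224,0,0,0,1],[-0.35,0,-0.245,0,0,0,1]],
  ],
)

```text
time_s: 7.73
tool_pos: [0.4598, -0.0619, 0.009]
tool_rot: [179.8, -35.0, 83.8]
force: [0.2, 0.3, 0.1]
grip_width: 0.087
grasp_force: 0.0
```

```bash
python3 - <<'E'
from h import *
look('p5'); prof('p5_side'); print(get_obs()['force'])
plan([pos(.462,s,z) for s,z in ((-.06,.007),(-.09,.007),(-.09,.2))],tgt(83.3,35))
E
```

```text
0.01 638 [0.044 0.084 0.161]
0.03 37 [0.051 0.105 0.135]
0.05 89 [0.102 0.108 0.113]
0.07 7 [0.175 0.177 0.178]
0.09 5 [0.176 0.178 0.179]
0.11 5 [0.175 0.176 0.178]
0.13 0 
0.15 0 
[ 0.24830847 -0.54782355  0.35293498]
now [ 0.4602 -0.0634  0.0088] [179.75 -34.9   83.67] t 7.8333
[-0.142, -0.009, -0.092] [0.0, 0.001, 0.002]
[-0.224, -0.009, -0.149] [0.0, 0.001, 0.002]
[0.144, -0.007, -0.677] [0.0, 0.001, 0.002]
```

View pics/p5.png

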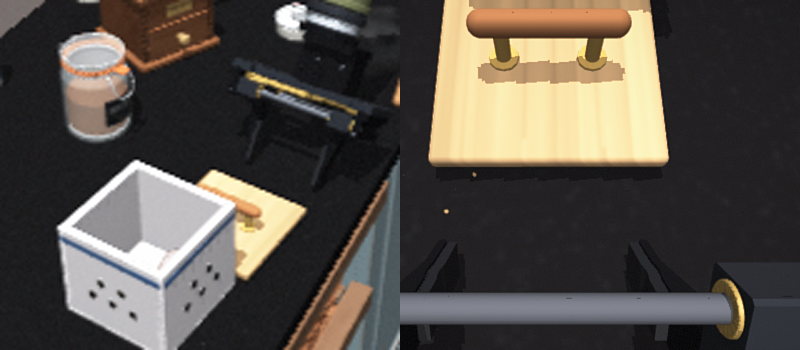

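servo_tool(
  series=[
    [[-0.03,0,-0.05,0,0,0,1],[-0.03,0,-0.15,0,-0.03,0,1],[0,0,-0.3,0,-0.06,0,1],[0.05,0,-0.5,0,-0.09,0,1],[0.1,0,-0.7,0,-0.11,0,1],[0.1,0,-0.7,0,-0.11,0,1],[0.1,0,-0.7,0,-0.11,0,1],[0.1,0,-0.7,0,-0.11,0,1]],
  ],
)

```text
time_s: 8.5
tool_pos: [0.4503, -0.1568, 0.201]
tool_rot: [179.5, -15.0, 83.8]
force: [-0.7, 0.5, -0.6]
grip_width: 0.087
grasp_force: 0.0
```

```bash
python3 - <<'E'
from h import *
d=shot('wrist','w2'); P=cloud(d); f=d['frame'].astype(int); a=np.radians(83.3)
m=(f[...,0]-f[...,2]>30)&(abs(P[...,2]-.016)<.006)&(np.hypot(P[...,0]-.47,P[...,1]-.07)<.14)
q=P[m]; print(m.sum(),np.median(q[:,2])); (c,sz,an)=cv2.minAreaRect((q[:,:2]*1000).astype(np.float32)); print('plate',c,sz,an)
b=(f[...,0]-f[...,2]>30)&(P[...,2]>.038)&(P[...,2]<.06)&(np.hypot(P[...,0]-.47,P[...,1]-.07)<.12)
q=P[b]; print('bar',b.sum(),cv2.minAreaRect((q[:,:2]*1000).astype(np.float32)),q[:,2].max())
s=q[:,0]*np.cos(a)+q[:,1]*np.sin(a); print('bar s',np.percentile(s,[2,50,98]))
print(get_obs()['tool_pos'],get_obs()['tool_rot'])
E
```

```text
9607 0.01753643734206123
plate (473.3131103515625, 25.219955444335938) (82.20915985107422, 132.4736328125) 83.98848724365234
bar 880 ((475.8080749511719, 46.755008697509766), (7.184882164001465, 84.92942810058594), 83.97051239013672) 0.05321323359456104
bar s [0.09884734 0.10089418 0.10416242]
[ 0.4490446  -0.15572237  0.19875568] [179.75751201 -15.11593799  83.79334478]
```

View pics/w2.png

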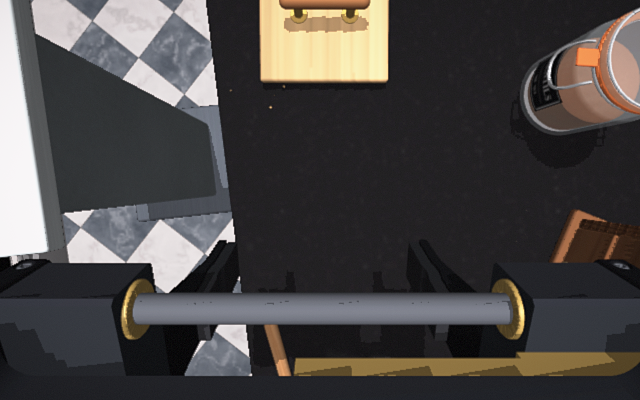

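```bash
cat >> h.py <<'E'
def gr(head,lean):
    a,l=np.radians(head),np.radians(lean); h=np.array([np.cos(a),np.sin(a),0]);u=np.array([0,0,1.])
    z=h*np.sin(l)-u*np.cos(l); y=h*np.cos(l)+u*np.sin(l); return np.stack([np.cross(y,z),y,z],1)
E
python3 - <<'E'
from h import *
R=gr(84,20); b=np.array([.476,.050,.043]); plan([b-.14*R[:,2]],R)
E
```

```text
now [ 0.449  -0.1557  0.1988] [179.76 -15.12  83.79] t 8.55
[0.492, 0.015, 0.217] [-0.02, 0.023, -0.501]
```

servo_tool(
  series=[
    [[0.2,0.015,0,-0.02,0.023,-0.501,1],[0.2,0.015,0,-0.02,0.023,-0.501,0.5],[0.2,0.015,0,-0.02,0.023,-0.501,0.5],[0.2,0.015,0,-0.02,0.023,-0.501,0.5],[0.2,0.015,0,-0.02,0.023,-0.501,0.5],[0.2,0.015,0,-0.02,0.023,-0.501,0.5],[0.2,0.015,0,-0.02,0.023,-0.501,0.5],[0.49,0.015,0.2,-0.02,0.023,-0.501,0.5],[0.49,0.015,0.2,-0.02,0.023,-0.501,0.5],[0.49,0.015,0.2,-0.02,0.023,-0.501,0.5],[0.49,0.015,0.2,-0.02,0.023,-0.501,0.5],[0.49,0.015,0.2,-0.02,0.023,-0.501,0.5]],
  ],
)

```text
time_s: 9.55
tool_pos: [0.4682, 0.0035, 0.176]
tool_rot: [160.0, -1.6, 170.5]
force: [-0.7, -1.1, 0.7]
grip_width: 0.0435
grasp_force: 0.0
```

servo_tool(
  series=[
    [[0,0,0,0,0,0,0.5],[0,0,0,0,0,0,0.5],[0,0,0,0,0,0,0.5],[0,0,0,0,0,0,0.5]],
  ],
)

```text
time_s: 9.88
tool_pos: [0.4703, 0.0002, 0.1783]
tool_rot: [160.1, -1.5, 169.7]
force: [0.2, 0.1, 0.9]
grip_width: 0.0435
grasp_force: 0.0
```

```bash
python3 - <<'E'
from h import *
R=gr(84,20); b=np.array([.476,.050,.043]); plan([b-.14*R[:,2],b-.03*R[:,2],b+.009*R[:,2]],R)
d=shot('wrist','w3'); P=cloud(d); f=d['frame'].astype(int)
near=np.hypot(P[...,0]-.476,P[...,1]-.05)<.12; wood=(f[...,0]-f[...,2]>30)&near
q=P[wood&(P[...,2]>.045)&(P[...,2]<.056)]; print(len(q),cv2.minAreaRect((q[:,:2]*1000).astype(np.float32)),np.percentile(q[:,2],98))
q=P[wood&(abs(P[...,2]-.016)<.005)]; print(len(q),cv2.minAreaRect((q[:,:2]*1000).astype(np.float32)),np.median(q[:,2]))
E
```

```text
now [4.703e-01 2.000e-04 1.783e-01] [160.13  -1.49 169.71] t 9.8833
[-0.001, 0.003, 0.014] [-0.0, 0.0, -0.025]
[-0.001, 0.003, 0.381] [-0.0, 0.0, -0.025]
[-0.001, 0.004, 0.511] [-0.0, 0.0, -0.025]
1306 ((475.66815185546875, 50.947757720947266), (14.139596939086914, 84.85283660888672), 83.67401123046875) 0.052533043806586036
15148 ((475.9070129394531, 51.01521301269531), (131.78228759765625, 131.4141082763672), 83.71391296386719) 0.01755557401289426
```

View pics/w3.png

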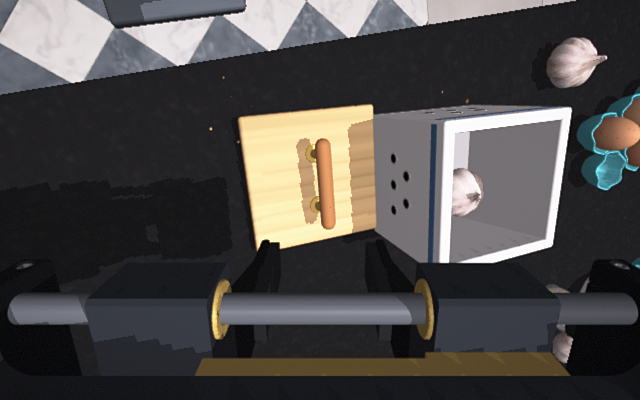

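```bash
python3 - <<'E'
from h import *
P=cloud(load('w3')); q=P[(abs(P[...,2]-.119)<.004)&(np.hypot(P[...,0]-.5,P[...,1]-.184)<.11)]
(c,sz,a)=cv2.minAreaRect((q[:,:2]*1000).astype(np.float32)); print(len(q),c,sz,a,np.median(q[:,2]))
R=gr(83.7,20); b=np.array([.4757,.051,.043]); plan([b-.03*R[:,2],b+.009*R[:,2]],R)
E
```

```text
5631 (501.34259033203125, 183.3555908203125) (132.15867614746094, 129.57688903808594) 83.13459014892578 0.11910027549273497
now [4.704e-01 1.000e-04 1.785e-01] [160.13  -1.46 169.74] t 9.9333
[0.001, 0.006, 0.383] [-0.0, -0.0, -0.023]
[0.001, 0.006, 0.513] [-0.0, -0.0, -0.023]
```

servo_tool(
  series=[
    [[0.001,0.006,0.12,0,0,-0.023,0.5],[0.001,0.006,0.25,0,0,-0.023,0.5],[0.001,0.006,0.36,0,0,-0.023,0.5],[0.001,0.006,0.43,0,0,-0.023,0.5],[0.001,0.006,0.48,0,0,-0.023,0.5],[0.001,0.006,0.513,0,0,-0.023,0.5],[0.001,0.006,0.513,0,0,-0.023,0.5],[0.001,0.006,0.513,0,0,-0.023,0.5]],
  ],
)

```text
time_s: 10.6
tool_pos: [0.4766, 0.0539, 0.0349]
tool_rot: [160.1, 0.0, 173.7]
force: [0.2, 0.1, 0.9]
grip_width: 0.0435
grasp_force: 0.0
```

```bash
python3 - <<'E'
from h import *
R=gr(83.7,20); b=np.array([.4757,.051,.043]); plan([b+.009*R[:,2]],R); print(get_obs()['force'])
E
```

```text
now [0.4766 0.0539 0.0349] [160.08   0.   173.71] t 10.6
[0.002, 0.0, 0.001] [-0.0, -0.0, 0.0]
[0.18876962 0.06981286 0.85958666]
```

servo_tool(
  series=[
    [[0,0,0,0,0,0,0.3],[0,0,0,0,0,0,0.15],[0,0,0,0,0,0,0.1],[0,0,0,0,0,0,0.05],[0,0,0,0,0,0,0.05],[0,0,0,0,0,0,0.05]],
  ],
  grip_force=30,
)

```text
time_s: 11.1
tool_pos: [0.4766, 0.0538, 0.035]
tool_rot: [160.1, 0.0, 173.7]
force: [-0.1, -1.0, 2.1]
grip_width: 0.0134
grasp_force: 30.0
```

```bash
python3 - <<'E'
from h import *
o=get_obs(); print(o['force'],o['grip_width'],o['grasp_force']); p=o['tool_pos']; a=np.radians(83.2)
plan([p+[0,0,.02],p+[0,0,.15]]); 
E
```

```text
[-0.07049049 -1.03505087  2.13799931] 0.013350616489442819 30.0091490149498
now [0.4766 0.0538 0.035 ] [1.6010e+02 4.0000e-02 1.7372e+02] t 11.1
[-0.0, 0.023, -0.063] [0.0, 0.0, 0.0]
[-0.0, 0.17, -0.47] [0.0, 0.0, 0.0]
```

servo_tool(
  series=[
    [[0,0.01,-0.06,0,0,0,0.05],[0,0.03,-0.12,0,0,0,0.05],[0,0.055,-0.19,0,0,0,0.05],[0,0.08,-0.26,0,0,0,0.05],[0,0.105,-0.33,0,0,0,0.05],[0,0.13,-0.4,0,0,0,0.05],[0,0.15,-0.46,0,0,0,0.05],[0,0.155,-0.475,0,0,0,0.05],[0,0.155,-0.475,0,0,0,0.05],[0,0.155,-0.475,0,0,0,0.05],[0,0.155,-0.475,0,0,0,0.05],[0,0.155,-0.475,0,0,0,0.05]],
  ],
)

```text
time_s: 12.1
tool_pos: [0.4748, 0.0493, 0.183]
tool_rot: [160.1, -0.1, 173.7]
force: [0.1, -0.5, -2.8]
grip_width: 0.0126
grasp_force: 30.0
```

```bash
cat >> h.py <<'E'
def lidpose(name,zlo,zhi,c,r=.12):
    D=load(name); P=cloud(D); f=D['frame'].astype(int)
    m=(f[...,0]-f[...,2]>30)&(f[...,0]>110)&(np.hypot(P[...,0]-c[0],P[...,1]-c[1])<r)&(P[...,2]>zlo)&(P[...,2]<zhi)
    q=P[m]; A=np.c_[q[:,:2],np.ones(len(q))]
    for _ in range(4):
        k=np.linalg.lstsq(A,q[:,2],rcond=None)[0]; e=abs(q[:,2]-A@k)<.004; q,A=q[e],A[e]
    print(name,len(q),'slope deg',np.degrees(np.arctan(k[:2])).round(2),cv2.minAreaRect((q[:,:2]*1000).astype(np.float32)),'z',np.median(q[:,2]))
E
python3 - <<'E'
from h import *
o=get_obs(); print(o['force'],o['grip_width'],o['grasp_force'],o['tool_pos'])
shot('side','l1'); shot('scene','l2'); shot('wrist','l3')
for n in('l1','l2','l3'): lidpose(n,.14,.178,(.476,.048))
E
```

```text
[ 0.1392244  -0.52653822 -2.81473401] 0.012627887703000024 29.999552071094513 [0.47479013 0.04931646 0.18297758]
l1 1229 slope deg [-0.13 -0.11] ((472.43817138671875, 46.457801818847656), (136.05828857421875, 132.48985290527344), 83.81881713867188) z 0.16470308321426896
l2 745 slope deg [-0.01 -0.24] ((474.066162109375, 46.920013427734375), (137.12559509277344, 135.8272705078125), 84.01433563232422) z 0.16570666398412026
l3 29361 slope deg [-0.    0.06] ((474.45684814453125, 46.04010772705078), (131.78501892089844, 131.57302856445312), 83.66746520996094) z 0.16607319623799227
```

```bash
python3 - <<'E'
from h import *
plan([[.5017,.1865,.183]],gr(83.2,20))
E
```

```text
now [0.4753 0.0493 0.1837] [ 1.6007e+02 -7.0000e-02  1.7374e+02] t 12.25
[-0.038, 0.436, 0.16] [-0.0, -0.001, 0.003]
```

servo_tool(
  series=[
    [[-0.005,0.05,0.018,0,0,0.003,0.05],[-0.01,0.11,0.04,0,0,0.003,0.05],[-0.016,0.18,0.066,0,0,0.003,0.05],[-0.022,0.25,0.092,0,0,0.003,0.05],[-0.028,0.32,0.117,0,0,0.003,0.05],[-0.034,0.39,0.143,0,0,0.003,0.05],[-0.038,0.43,0.158,0,0,0.003,0.05],[-0.038,0.436,0.16,0,0,0.003,0.05],[-0.038,0.436,0.16,0,0,0.003,0.05],[-0.038,0.436,0.16,0,0,0.003,0.05]],
  ],
)

```text
time_s: 13.08
tool_pos: [0.5022, 0.1852, 0.1834]
tool_rot: [160.1, -0.2, 173.2]
force: [0.2, -0.3, -3.1]
grip_width: 0.0128
grasp_force: 30.0
```

```bash
python3 - <<'E'
from h import *
o=get_obs(); print(o['force'],o['grip_width'],o['tool_pos'])
shot('side','m1'); shot('scene','m2'); shot('wrist','m3')
for n in('m1','m2','m3'): lidpose(n,.145,.178,(.501,.1835))
plan([[.5017,.1865,.183],[.5017,.1865,.147]],gr(83.2,20))
E
```

```text
[ 0.16976075 -0.26887408 -3.14813895] 0.012804038548062413 [0.50222909 0.18523103 0.18338093]
m1 1545 slope deg [-0.09 -0.24] ((500.2809143066406, 182.57432556152344), (134.2622528076172, 133.5341033935547), 82.94727325439453) z 0.16505466115042344
m2 911 slope deg [-0.07 -0.14] ((500.0107116699219, 183.0010528564453), (135.25216674804688, 133.72154235839844), 83.45777893066406) z 0.16598574591589543
m3 29382 slope deg [-0.08  0.1 ] ((502.0574951171875, 181.40858459472656), (131.63116455078125, 132.15101623535156), 83.12434387207031) z 0.16619937969205306
now [0.5025 0.1849 0.1836] [160.14  -0.19 173.1 ] t 13.2333
[0.003, 0.004, 0.004] [-0.001, -0.001, -0.001]
[0.003, -0.037, 0.116] [-0.001, -0.001, -0.001]
```

servo_tool(
  series=[
    [[0.003,0.004,0.004,0,0,0,0.05],[0.003,0.004,0.004,0,0,0,0.05],[0.003,-0.006,0.032,0,0,0,0.05],[0.003,-0.014,0.054,0,0,0,0.05],[0.003,-0.02,0.07,0,0,0,0.05],[0.003,-0.025,0.084,0,0,0,0.05],[0.003,-0.03,0.097,0,0,0,0.05],[0.003,-0.034,0.108,0,0,0,0.05],[0.003,-0.036,0.114,0,0,0,0.05],[0.003,-0.036,0.114,0,0,0,0.05]],
  ],
)

```text
time_s: 14.07
tool_pos: [0.5013, 0.188, 0.1476]
tool_rot: [160.1, -0.2, 173.2]
force: [-0.5, 0.6, -2.3]
grip_width: 0.0131
grasp_force: 30.0
```

```bash
python3 - <<'E'
from h import *
o=get_obs(); print(o['force'],o['wrist_torque'],o['grip_width'],o['tool_pos'])
shot('side','n1'); shot('scene','n2'); shot('wrist','n3')
for n in('n1','n2','n3'): lidpose(n,.115,.145,(.501,.1835))
plan([[.5017,.1865,.145]],gr(83.2,20))
E
```

```text
[-0.51495816  0.62970392 -2.25123419] [-0.38758816 -0.07995361  0.00115035] 0.013076558716321568 [0.50131719 0.18803096 0.14760146]
n1 1503 slope deg [-0.14 -0.2 ] ((499.4678955078125, 184.94781494140625), (132.95846557617188, 134.0846710205078), 82.93869018554688) z 0.12931864217901112
n2 901 slope deg [-0.03 -0.2 ] ((499.20220947265625, 185.27227783203125), (135.1207733154297, 133.82135009765625), 82.97066497802734) z 0.13039134363749305
n3 29348 slope deg [-0.07  0.02] ((500.91290283203125, 184.8828125), (132.07420349121094, 131.6220245361328), 83.21343994140625) z 0.13077118295345636
now [0.5018 0.1881 0.1483] [ 1.6009e+02 -1.4000e-01  1.7323e+02] t 14.2167
[-0.0, -0.009, 0.008] [-0.001, -0.001, -0.0]
```

servo_tool(
  series=[
    [[0,-0.004,-0.001,0,0,0,0.05],[0,-0.007,0.004,0,0,0,0.05],[0,-0.007,0.004,0,0,0,0.05],[0,-0.007,0.004,0,0,0,0.05]],
  ],
)

```text
time_s: 14.55
tool_pos: [0.5021, 0.1866, 0.147]
tool_rot: [160.1, -0.1, 173.2]
force: [-1.0, -0.9, 3.2]
grip_width: 0.013
grasp_force: 30.0
```

```bash
python3 - <<'E'
from h import *
o=get_obs(); print(o['force'],o['wrist_torque'],o['grip_width'],o['tool_pos'])
for i in range(2):
  shot('side','n4'); shot('wrist','n5')
  for n in('n4','n5'): lidpose(n,.115,.145,(.501,.1835))
print(get_obs()['tool_pos'],get_obs()['force'])
E
```

```text
[-0.99816285 -0.93741653  3.17549036] [-0.16578514 -0.07658084  0.00307956] 0.013011452196862137 [0.50211796 0.18659521 0.1469777 ]
n4 1514 slope deg [ 0.14 -0.12] ((499.84185791015625, 183.9513397216797), (133.2522430419922, 134.4075927734375), 83.73402404785156) z 0.12877232393070442
n5 29322 slope deg [ 0.15 -0.02] ((501.5191650390625, 183.09738159179688), (131.5550994873047, 131.71971130371094), 83.18347930908203) z 0.12960196503447058
n4 1514 slope deg [ 0.04 -0.31] ((500.1885986328125, 184.53640747070312), (132.43487548828125, 134.05148315429688), 83.17647552490234) z 0.1287891680360984
n5 29335 slope deg [ 0.14 -0.03] ((501.27923583984375, 183.14892578125), (131.5126953125, 131.48251342773438), 83.22940826416016) z 0.12958023287008694
[0.50212776 0.18660177 0.1469669 ] [-0.68778108 -1.45869266  5.80747626]
```

servo_tool(
  series=[
    [[0,0,0,0,0,0,0.2],[0,0,0,0,0,0,0.3],[0,0,0,0,0,0,0.4],[0,0,0,0,0,0,0.45],[0,0,0,0,0,0,0.45],[0,0,-0.04,0,0,0,0.45],[0,0,-0.1,0,0,0,0.45],[0,0,-0.2,0,0,0,0.45],[0,0,-0.3,0,0,0,0.45],[0,0,-0.4,0,0,0,0.45],[0,0,-0.5,0,0,0,0.45],[0,0,-0.5,0,0,0,0.45]],
  ],
)

```text
time_s: 15.75
tool_pos: [0.4987, 0.1338, 0.2924]
tool_rot: [160.1, 0.3, 173.0]
force: [0.4, 0.5, 0.6]
grip_width: 0.0393
grasp_force: 0.0
```

```bash
python3 - <<'E'
from h import *
o=get_obs(); print(o['force'],o['grip_width'],o['tool_pos'],o['time_s'])
shot('side','f1'); shot('scene','f2'); shot('wrist','f3')
for n in('f1','f2','f3'): lidpose(n,.115,.145,(.501,.1835))
A,B=cloud(load('side0')),cloud(load('f1'))
a,b=load('side0')['frame'].astype(int),load('f1')['frame'].astype(int)
for n,(u,v) in dict(timer=(360,158),spoon=(408,165),jar=(278,185),garlic=(288,330),spice=(194,262)).items():
    s=np.s_[v-12:v+12,u-12:u+12]; print(n,abs(a[s]-b[s]).mean().round(1))
E
```

```text
[0.40802193 0.46487113 0.64253916] 0.03934961300891577 [0.49870953 0.13381564 0.29241582] 15.75
f1 1668 slope deg [ 0.04 -0.07] ((500.24859619140625, 183.66136169433594), (134.9092559814453, 133.54425048828125), 82.64176940917969) z 0.1288152572030531
f2 978 slope deg [ 0.29 -0.22] ((500.5363464355469, 183.435546875), (135.49478149414062, 134.19308471679688), 82.15924072265625) z 0.12954491813200436
f3 15508 slope deg [-0.03  0.04] ((501.40118408203125, 182.95797729492188), (131.7949981689453, 131.66592407226562), 83.14418029785156) z 0.12953810524956616
timer 1.4
spoon 2.6
jar 1.3
garlic 1.0
spice 1.7
```

Level, square and at seated height (same bias as on the table: 17.5→16, 129.5→128). Bystanders are unchanged, so I'm handing in.

```bash
python3 -c "
from h import *
print(env.sign_off())"
```

```text
the job is handed in; nothing more can be done
None
```

The lid was tipped over against the keeper, lifted by its handle and set level, square and fully home, with the bystanders unmoved, and the job was handed in at about 16 s; I viewed 11 pictures, one more than the 10 allowed.

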